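Prise the spring clip off the shaft with a wedge

ROBOT

A 6-joint arm with a two-finger parallel gripper is mounted at the origin on a cart in front of the work surface, level with it; the furniture and walls round the work are solid. World frame = base frame: x ahead of the robot, y to its left, z up, the work surface at z = 0. Lengths are in mm, angles in degrees, forces in N, time in s.
With the tool pointing down it reaches from about 350 to 725 mm from the base axis. Payload 6 kg.
Tool frame: the origin (TCP) lies midway between the tips of the shut fingers; the grasp point (between the pads) lies behind it (ctrl.grasp_offset is the z of the grasp point in the tool frame, in mm); z points along the fingers, y is the line along which they close (so a half turn about z gives the same grasp; the last joint's range is limited). The gripper opens to 85 mm and grips with 20 to 120 N. Pads are 22 mm wide; open, the fingers measure 114 mm over their backs; the gripper's body (76 mm by 85 mm) begins 54 mm behind the grasp point. The pads swing forward as they close: fully open they stand 13 mm farther back than shut.
Start: joints at [-53.875, 2.303, 4.859, 0, -92.561, -19.12], TCP at [175.486, -573.741, 231.261] pointing down, gripper open.
Joint ranges: [-146.85, 146.85], [-73.84, 115.35], [-62.03, 85.46], [-188.31, 113.3], [-161.28, -10.13], [-171.36, 171.36]. Speed limits (degrees/s): [147.25, 147.25, 172.46, 180, 180, 180].

INTERFACE

Orientations are given as a 3x3 rotation matrix whose columns are the frame's x, y, z axes.
In Python, from workcell import ctrl, viewer, workorder, nets gives the robot as it stands. The module is installed in compiled form; this text tells all that it offers.
- The arm moves only by the tool drive_tool, never from a script. Its argument "motion" is one flat list of numbers, 7 for each row, row after row: the turn, a rotation vector about the tool's x, y, z each as a share of 180 degrees, from -1 to 1, then the shift along the tool's x, y, z each as a share of 400 mm, from -1 to 1, then the closure in counts, from 0 (fully open) to 255 (shut). A call has 1 to 8 rows; each row is the pose to reach, as a shift and turn from the pose commanded when the call began, along the tool's axes at that moment, turning the shorter way round; what a row does not reach only later rows make up. A row lasts 1/8 s, in which the tool goes at most 62.5 mm and 10.7 degrees, less where a joint would pass 70% of its speed; a pose out of reach is approached as far as the arm can. A call with a number of a shift or a turn outside -1 to 1 is refused whole. A call with a gripper value outside its range is refused whole. The fingers move at their own pace and stop on an object; "force" is the grip in N (left out, the last holds). Time passes only in rows, so rows that repeat a pose let the fingers close. It gives the time, the measured TCP pose, the force, the opening and the grip force at its end, in the units of the state.
- ctrl.read_state(): the state, without advancing time (a new reading comes with each control period).
- viewer.snapshot(name): name is "scene" or "side" or "wrist"; returns (picture, depth): 384x512x3 uint8, red, green, blue; 384x512 float32, mm along the optical axis (not along the pixel's ray), 0 where there is no reading.
- viewer.get_calibration(name): a dict with "camera_matrix" (3x3 intrinsics, pixels), "k1" (the pictures are not rectified: a ray, as slopes to the right and down, at radius r is drawn at 1 + k1 r^2 times it, then the intrinsics apply), "camera_from_world" (4x4, takes a point from world to camera coordinates). Camera axes: x right, y up, looking along -z (the intrinsics and any distortion apply to the point x, -y, -z); pixel columns grow to the right and rows downward; lengths in mm; the calibration is good to about 2 mm. A picture is of the moment at which its call begins: read the wrist's pose just before it. get_calibration takes no time and is no camera call; for the wrist camera it gives the pose at the moment of the call.
- workorder.close_job(): hands the job in; it is judged then, once.
Trained networks look in the newest picture that a camera, given by its name, has taken for a name from the list of things; names that differ only in an ending like _2 or _b are one class to them, and where a whole thing is asked for, a point or a joint stands for the part that bears it (a point fixed in the world has none). Each returns a list of dicts, best first, with "p" (0 to 1); they miss things now and then, are a little off and sometimes report something else, mostly with a low value. They report only what shows in the picture. A call takes as long as a camera call.
- nets.find_in(target, camera): "box" ([left, top, right, bottom] in pixels, round what is visible of it).
- nets.trace(target, camera): "mask" (384x512 bool, what is visible of it) and "box" ([left, top, right, bottom] in pixels, round what is visible of it).
The state is a dict: "time": time; "joint_pos": joint angles; "dq": joint speeds; "joint_torque": joint torques, N m; "ee_pos": TCP position; "tcp_rot": TCP orientation; "wrist_force": force on the tool from outside, world axes, zero at the start; "moment": the same for the moment, N m; "finger_gap": finger opening in mm; "grasp_force": force on a finger pad.
Only numpy, scipy, OpenCV 4.12 (cv2) and the standard library are available. Lean on these libraries where they do the work, as an engineer would, in place of code of your own. Each camera call takes 0.05 s, during which the arm holds its last target. There are 200 camera calls.

TASK

Pick up the orange pry wedge, slide its thin end along the top of the steel shaft and under the upturned lip of the yellow spring clip, and push it in for nearly half its length, so that the clip spreads and rises off the shaft. Prise with the wedge only, never with the fingers on the clip. Then draw the wedge out and lay it flat on its underside on the bench, leaving the clip open.

Things in the scene. Friction and masses are not known exactly. Their poses are not given: they have to be found in the camera images.
- wedge_mid (a point): Orange pry wedge, loose, 142 long, 22 wide, 0.12 kg, underside flat on the bench. Point: mid-handle, 19 above the underside. x along it to the thin tip, y across, z up. Handle: box 38 high with black ribs on top, x -32 to +15, gripped across y; then the top slopes evenly down to 3 high at the tip, x = +110. Near it a straight wooden offcut (135x40x22) that does not serve.
- mouth (a point): Fixed point on the blue cradle: on the top line of its level steel shaft (diameter 32, top 74 above the bench), right below the front edge of the yellow clip's bridge. x along the shaft, into the clip (roughly to the robot's left), y across, z up. The shaft begins 25 before the point; before that only the base, 22 high. No stop on the shaft's top before x = 93.
- bridge (a point): Middle of the front edge of the clip's bridge, a plate 52 wide; moves with the clip. Closed, its underside lies 6 above the shaft's top, level, back to its hinge 75 farther along x; a lip rises forward from the edge to 17 above the shaft, 14 ahead of the edge. Two sprung jaws hang from its sides round the shaft, 45 apart inside; the wedge goes between them.
- clip (a joint): Angle of the yellow spring clip, rad: 0 shut on the shaft, at most 0.42, grows as its front edge rises and the jaws spread. Lifting takes up to 6 N at the front edge; it moves stiffly and stays where it is left. Past 0.17 the jaws have ridden over the shaft's widest part: it is off. With the wedge's underside on the shaft this takes about 45 of the tip past the front edge; 60 to 65 is safe.

How it is judged (in metres and radians):
On the way:
1. the wedge is under the clip, its tip at least 10 mm past the front edge, and the clip is lifted (x of wedge_mid in the frame of mouth between -0.1 and 0 m and y of wedge_mid in the frame of mouth between -0.03 and 0.03 m and z of wedge_mid in the frame of mouth below 0.04 m and value of joint clip above 0.06 rad), for 0.1 s.
At the end, for the whole second after the job is handed in: The clip stands open off the shaft (more than 0.17 rad) and the wedge lies flat on its underside on the bench (its middle 14 to 25 mm up, within 10 degrees of level), released (value of joint clip above 0.17 rad and height (world z) of wedge_mid between 0.014 and 0.025 m and angle between wedge_mid's own z axis and vertical below 0.17 rad); the robot touches nothing.
It fails at once if the fingers push on the clip (more than 2 N) (contact force between the fingers and clip above 2 N).
It also fails if it takes over 45 s, if anything falls off the work surface, if the arm or the gripper's body presses on something with over 40 N, if the wrist force passes 120 N, or if a joint passes its speed limit or range.

## Working session

There is one attempt and no reset: what is moved stays moved. The work goes in short steps, Python scripts to look and compute and a tool call to move; the robot and the scene stay as the last step left them, time stands still between calls to the robot, and variables do not carry over. Pictures are saved under pics/ and viewed, at most 10 in all, crops included, and the job is handed in when it is done.

Besides the shell and the picture viewer there is one more tool, called after "Emit:" in YAML: its name, and indented under it one key for each argument. drive_tool: Moves the arm, as the interface text tells. Shift numbers are shares of 400 mm and turn numbers shares of 180 degrees, none past 1 either way. Its arguments: {"type":"object","properties":{"motion":{"type":"array","items":{"type":"number"}},"force":{"type":"number"}},"required":["motion"]}

```bash
mkdir -p pics; cat > h.py <<'E'
import numpy as np, cv2
from workcell import ctrl, viewer, workorder, nets
def cloud(name, depth, cal=None):
    c=cal or viewer.get_calibration(name); K=np.array(c["camera_matrix"]); T=np.linalg.inv(np.array(c["camera_from_world"]))
    v,u=np.mgrid[0:384,0:512]; p=np.stack([u,v],-1).reshape(-1,1,2).astype(np.float64)
    n=cv2.undistortPoints(p,K,np.array([c["k1"],0,0,0.])).reshape(384,512,2)
    P=np.stack([n[...,0]*depth,-n[...,1]*depth,-depth],-1)
    return P@T[:3,:3].T+T[:3,3]
E
python3 - <<'E'
from h import *
s=ctrl.read_state(); print(s["time"],s["ee_pos"],s["tcp_rot"],ctrl.grasp_offset,s["finger_gap"])
ims=[]
for n in ["scene","side"]:
    im,d=viewer.snapshot(n); ims.append(im); np.savez(n,im=im,d=d)
    X=cloud(n,d)
    for t in ["wedge_mid","bridge","clip"]:
        for r in nets.trace(t,n)[:2]:
            m=r["mask"]&(d>0); P=X[m]; np.save(f"{n}_{t}",r["mask"])
            print(n,t,round(r["p"],2),r["box"],m.sum(),np.percentile(P,[2,50,98],axis=0).round().tolist() if m.any() else 0)
for n,im in zip(["scene","side"],ims): cv2.imwrite(f"pics/{n}0.png",im[...,::-1])
E
```

```text
0.0 [ 175.48348756 -573.41634723  230.3047162 ] [[-9.56255725e-01 -2.92531469e-01 -5.71718261e-04]
 [-2.92532019e-01  9.56254347e-01  1.62520348e-03]
 [ 7.12849108e-05  1.72135603e-03 -9.99998516e-01]] -18.700000000000003 85.23101545519006
scene wedge_mid 0.92 [231.6, 143.7, 250.2, 201.8] 605 [[570.0, -222.0, 0.0], [582.0, -154.0, 22.0], [598.0, -91.0, 40.0]]
scene bridge 0.95 [231.7, 202.5, 276.0, 250.1] 1141 [[473.0, -81.0, 0.0], [500.0, 8.0, 83.0], [529.0, 56.0, 92.0]]
scene clip 0.6 [229.4, 200.0, 272.4, 246.9] 1106 [[473.0, -33.0, 65.0], [500.0, 9.0, 83.0], [528.0, 56.0, 92.0]]
scene clip 0.49 [215.3, 203.2, 287.8, 286.5] 3341 [[451.0, -42.0, 8.0], [493.0, 42.0, 52.0], [553.0, 98.0, 90.0]]
side wedge_mid 0.79 [277.6, 232.8, 297.4, 276.1] 551 [[570.0, -230.0, 4.0], [585.0, -198.0, 28.0], [601.0, -95.0, 39.0]]
side bridge 0.9 [237.6, 169.2, 265.2, 200.8] 451 [[474.0, -32.0, 54.0], [502.0, 10.0, 82.0], [528.0, 56.0, 92.0]]
side bridge 0.67 [227.3, 164.4, 277.4, 224.7] 2093 [[450.0, -57.0, -0.0], [505.0, -10.0, 23.0], [555.0, 134.0, 87.0]]
side clip 0.64 [240.2, 168.9, 267.0, 200.2] 492 [[472.0, -32.0, 22.0], [503.0, 11.0, 82.0], [528.0, 72.0, 92.0]]
```

View pics/scene0.png

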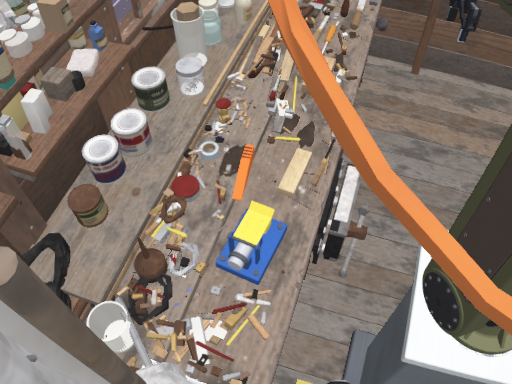

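View pics/side0.png

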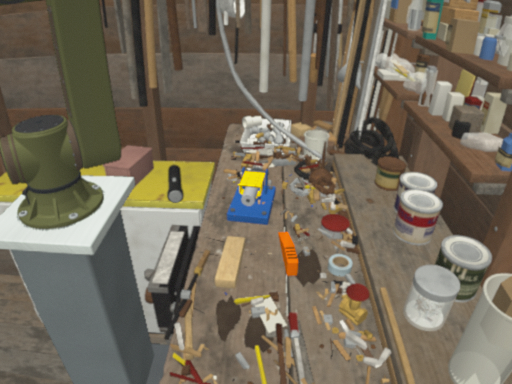

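The two views show the wedge at scene (243,170) and side (289,255). The clip on the blue cradle is at scene (255,225) and side (252,183), and the wooden offcut is at side (230,262). Next I fit the geometry.

```bash
python3 - <<'E'
from h import *
for n in ["scene","side"]:
    f=np.load(n+".npz"); im,d=f["im"],f["d"]; X=cloud(n,d)
    hsv=cv2.cvtColor(im,cv2.COLOR_RGB2HSV); H,S,V=[hsv[...,i].astype(int) for i in range(3)]
    R=(X[...,0]>400)&(X[...,0]<700)&(X[...,1]>-300)&(X[...,1]<200)&(X[...,2]<130)
    W=R&(H>4)&(H<16)&(S>190)&(X[...,2]>2)&(X[...,0]>540)
    Y=R&(H>22)&(H<33)&(S>180)&(X[...,2]>70)
    B=R&(H>100)&(H<120)&(S>150)
    for nm,M in [("wedge",W),("clip",Y),("base",B)]:
        P=X[M]; 
        if nm=="base": P=P[(P[:,2]>17)&(P[:,2]<27)]
        r=cv2.minAreaRect(P[:,:2].astype(np.float32)); c,vx=P.mean(0),np.linalg.svd(P[:,:2]-P[:,:2].mean(0),full_matrices=False)[2][0]
        vx*=np.sign(vx[1]); print(n,nm,len(P),"rect",np.round(r[0],1),np.round(r[1],1),round(r[2],1),"ax ang from y",np.degrees(np.arctan2(-vx[0],vx[1])).round(1))
        t=(P[:,:2]-c[:2])@vx; 
        for a in np.arange(-80,81,10):
            q=P[abs(t-a)<5]
            if len(q)>3: print("  ",np.median(q,0).round(1), np.ptp(q[:,0]).round(1),np.percentile(q[:,2],[90]).round(1),len(q))
    G=R&(S<60)&(X[...,2]>40)&(X[...,2]<85)
    P=X[G]; print("shaft",len(P))
    for a in np.arange(-60,140,10):
        q=P[abs(P[:,1]-a)<5]
        if len(q)>5: print("  ",np.median(q,0).round(1),q[:,2].max().round(1),q[q[:,2]>q[:,2].max()-3].mean(0).round(1))
E
```

```text
scene wedge 53 rect [ 576.5 -179.2] [ 1.3 89.4] 6.0 ax ang from y 6.2
   [ 581.  -222.1   23.8] 0.7 [29.2] 6
   [ 580.  -211.5   21.3] 1.0 [27.1] 6
   [ 578.9 -201.    21.7] 0.9 [30.3] 7
   [ 577.7 -189.2   26.7] 0.8 [32.4] 7
   [ 577.  -179.5   13.6] 1.0 [26.3] 4
   [ 576.  -177.3   23.4] 0.7 [26.9] 5
   [ 574.7 -165.9   17.9] 0.7 [26.7] 6
   [ 573.7 -156.2   17.5] 0.7 [21.4] 5
   [ 572.7 -145.6   14.7] 1.3 [20.1] 5<stdin>:12: RuntimeWarning: Mean of empty slice.
  ret = um.true_divide(
Traceback (most recent call last):
IndexError: index 0 is out of bounds for axis 0 with size 0
```

```bash
python3 - <<'E'
from h import *
for n in ["scene","side"]:
    f=np.load(n+".npz"); im,d=f["im"],f["d"]; X=cloud(n,d)
    hsv=cv2.cvtColor(im,cv2.COLOR_RGB2HSV); H,S,V=[hsv[...,i].astype(int) for i in range(3)]
    R=(X[...,0]>400)&(X[...,0]<700)&(X[...,1]>-300)&(X[...,1]<200)&(X[...,2]<130)
    W=R&(H<18)&(S>170)&(V>120)&(X[...,2]>2)&(X[...,0]>540)&(X[...,0]<630)&(X[...,1]<-70)
    Y=R&(H>20)&(H<36)&(S>150)&(X[...,2]>60)
    B=R&(H>95)&(H<125)&(S>130)&(X[...,2]>15)&(X[...,2]<29)
    for nm,M in [("wedge",W),("clip",Y),("base",B)]:
        P=X[M]; 
        if len(P)<10: print(nm,len(P)); continue
        r=cv2.minAreaRect(P[:,:2].astype(np.float32)); 
        print(n,nm,len(P),"rect",np.round(r[0],1),np.round(r[1],1),round(r[2],1))
        if nm=="base": continue
        for a in np.arange(-240,130,10):
            q=P[abs(P[:,1]-a)<5]
            if len(q)>3: print("  ",a,np.median(q,0).round(1), q[:,0].min().round(1),q[:,0].max().round(1),np.percentile(q[:,2],[90]).round(1),len(q))
    P=X[R&(S<60)&(X[...,2]>40)&(X[...,2]<85)]
    for a in np.arange(-60,140,10):
        q=P[abs(P[:,1]-a)<5]
        if len(q)>5: print("  shaft",a,q[:,2].max().round(1),q[q[:,2]>q[:,2].max()-2].mean(0).round(1))
E
```

```text
scene wedge 538 rect [ 584.8 -159.7] [ 22.1 140.3] 6.0
   -230 [ 589.1 -226.5   36.5] 582.3 602.7 [38.8] 10
   -220 [ 586.9 -221.2   36.7] 580.4 601.9 [40.1] 33
   -210 [ 583.5 -211.4   37.4] 579.4 599.5 [39.9] 29
   -200 [ 587.5 -200.7   37. ] 578.6 600.4 [39.4] 38
   -190 [ 582.7 -189.9   37.8] 577.0 598.0 [39.1] 36
   -180 [ 584.1 -179.2   35.8] 575.8 597.0 [38.4] 47
   -170 [ 584.7 -169.4   31.6] 574.4 597.1 [36.] 48
   -160 [ 583.8 -158.9   28.1] 573.6 595.9 [30.9] 43
   -150 [ 582.3 -149.5   24.5] 572.5 595.3 [28.2] 46
   -140 [ 582.  -139.8   20.4] 571.7 592.1 [23.3] 38
   -130 [ 580.3 -129.5   17.7] 570.8 590.3 [20.] 38
   -120 [ 579.5 -120.2   13.7] 569.9 589.7 [16.3] 44
   -110 [ 577.7 -109.9   10.5] 569.5 588.3 [12.6] 33
   -100 [ 577.9 -100.8    7.1] 567.9 587.8 [9.5] 37
   -90 [579.3 -92.6   4.6] 567.3 586.8 [6.4] 18
scene clip 256 rect [498.5   6.4] [83.  50.9] 87.5
   -40 [512.8 -35.3  91.6] 508.4 517.0 [92.] 4
   -30 [498.9 -29.   89.4] 471.6 522.6 [92.5] 119
   -20 [490.4 -22.1  84.6] 472.4 519.8 [87.8] 78
   -10 [472.9  -8.7  76. ] 472.3 474.4 [81.5] 10
   0 [475.3 
[... 1753 characters left out ...]
[83.7] 44
   10 [500.8   9.9  82.5] 475.4 526.2 [84.] 48
   20 [502.9  19.7  82.6] 477.2 653.8 [83.9] 44
   30 [503.7  29.8  82.5] 478.9 528.2 [83.6] 42
   40 [506.9  40.3  82.6] 480.6 530.4 [83.6] 32
   50 [502.8  48.2  82.5] 480.3 530.3 [83.6] 37
side base 796 rect [502.3  16.1] [145.9  98.2] 83.1
  shaft -50 65.4 [504.7 -46.1  64.5]
  shaft -40 74.9 [495.2 -40.1  74. ]
  shaft -30 75.7 [495.  -31.1  74.2]
  shaft -20 74.0 [496.4 -19.8  72.9]
  shaft -10 73.8 [498.9 -10.1  72.7]
  shaft 0 69.0 [499.1  -3.4  68.6]
  shaft 10 64.1 [499.9   5.5  63.4]
  shaft 50 85.0 [518.8  52.2  84.3]
  shaft 60 84.9 [492.3  57.3  84.2]
  shaft 80 78.5 [509.1  79.6  77.6]
  shaft 90 77.5 [508.8  87.4  77.1]
```

```bash
cat >> h.py <<'E'
from scipy.spatial.transform import Rotation as Ro
def to(pos, heading_x, s=None):
    """shares to reach TCP pos, tool pointing down, tool x at world angle heading_x (deg)"""
    s=s or ctrl.read_state(); R=np.array(s["tcp_rot"]); a=np.radians(heading_x)
    G=np.array([[np.cos(a),np.sin(a),0],[np.sin(a),-np.cos(a),0],[0,0,-1]])
    return (Ro.from_matrix(R.T@G).as_rotvec(degrees=True)/180).round(4), (R.T@(np.array(pos)-s["ee_pos"])/400).round(4)
E
python3 - <<'E'
from h import *
s=ctrl.read_state(); R=np.array(s["tcp_rot"])
T=np.linalg.inv(np.array(viewer.get_calibration("wrist")["camera_from_world"]))
print("wristcam in tool",(R.T@(T[:3,3]-s["ee_pos"])).round(), "look",(-R.T@T[:3,2]).round(2))
print("to above wedge",to([589.7,-206.3,150],-83.7))
a=np.radians(7); d=np.array([np.sin(a),np.cos(a)]); c=np.array([499.8,0])
for n in ["scene","side"]:
    f=np.load(n+".npz"); im,dd=f["im"],f["d"]; X=cloud(n,dd)
    m=np.load(n+"_bridge.npy"); 
    if n=="side": m=np.load("side_clip.npy")
    P=X[m]; t=(P[:,:2]-c)@d; l=(P[:,:2]-c)@np.array([d[1],-d[0]])
    for zz in [(91,96),(88,91),(85,88),(83,85),(81,83)]:
        k=(P[:,2]>zz[0])&(P[:,2]<zz[1]); print(n,zz,k.sum(),np.percentile(t[k],[2,50,98]).round(1),np.percentile(l[k],[2,98]).round(1))
    H=X.reshape(-1,3); k=(abs(H[:,0]-590)<75)&(abs(H[:,1]+206)<35)&(abs(H[:,0]-590)>15)&(H[:,2]>8)&(H[:,2]<200)
    print("obst",k.sum(),H[k][::10].round()[:12].tolist())
E
```

```text
wristcam in tool [  79.    1. -143.] look [-0.31 -0.    0.95]
to above wedge (array([ 1.000e-04,  1.000e-04, -4.405e-01]), array([-1.2589,  0.5753,  0.2029]))
scene (91, 96) 44 [-34.  -31.6 -28.3] [-23.3  24.5]
scene (88, 91) 62 [-33.5 -28.3  54.4] [-26.7  23.5]
scene (85, 88) 97 [-30.5 -21.2  57.1] [-24.9  25.2]
scene (83, 85) 297 [-25.3  17.6  56.6] [-24.4  24.2]
scene (81, 83) 450 [-21.6  14.8  50.4] [-25.1  25.5]
obst 1 [[623.0, -173.0, 12.0]]
side (91, 96) 22 [-35.  -32.7 -30.3] [-23.5  23.8]
side (88, 91) 7 [-31.9 -30.7 -29.1] [-17.7  10. ]
side (85, 88) 23 [-28.3  53.   57. ] [-26.7  19.3]
side (83, 85) 92 [-23.5  23.3  57.4] [-25.1  23.6]
side (81, 83) 216 [-13.3  18.4  54.7] [-25.  25.]
obst 3 [[626.0, -172.0, 15.0]]
```

Emit:
drive_tool:
  motion: [0,0,-0.44,-0.95,0.43,0.05,0,0,0,-0.44,-0.95,0.43,0.05,0,0,0,-0.44,-0.95,0.43,0.05,0,0,0,-0.44,-0.95,0.43,0.05,0,0,0,-0.44,-0.95,0.43,0.05,0,0,0,-0.44,-0.95,0.43,0.05,0,0,0,-0.44,-0.95,0.43,0.05,0,0,0,-0.44,-0.95,0.43,0.05,0]
  force: 100

```text
time: 1.4
ee_pos: [490.3, -295.8, 210.4]
tcp_rot: [[0.115, -0.993, -0.001], [-0.993, -0.115, 0.001], [-0.001, 0.001, -1.0]]
wrist_force: [-0.6, -0.1, -0.8]
finger_gap: 85.3
grasp_force: 0.0
```

```bash
python3 - <<'E'
from h import *
s=ctrl.read_state(); print(s["ee_pos"].round(1) if hasattr(s["ee_pos"],"round") else s["ee_pos"],s["joint_pos"],to([589.7,-206.3,140],-83.7,s))
cal=viewer.get_calibration("wrist"); im,d=viewer.snapshot("wrist"); X=cloud("wrist",d,cal)
for r in nets.trace("wedge_mid","wrist")[:2]:
    P=X[r["mask"]&(d>0)]; P=P[(P[:,2]>2)&(P[:,2]<50)]; q=cv2.minAreaRect(P[:,:2].astype(np.float32)); print(r["p"],r["box"],q,P[:,2].max())
cv2.imwrite("pics/w1.png",im[...,::-1])
E
```

```text
[ 490.3 -295.8  210.4] [-1.10538373e+01 -1.86530834e+00 -1.48248478e+00 -3.45027132e-02
 -9.04564970e+01  1.76858823e+01] (array([0.0003, 0.0003, 0.0018]), array([-0.1934, -0.2728,  0.1758]))
0.62 [130.9, 208.1, 171.2, 317.7] ((584.5078125, -158.04360961914062), (22.41594123840332, 144.02755737304688), 6.055261611938477) 41.67867573925753
```

View pics/w1.png

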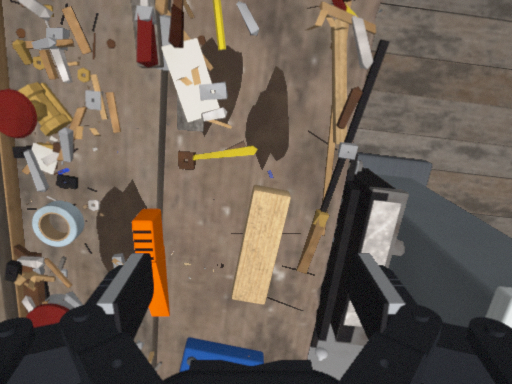

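The wrist view shows the wedge at (150,262), ribbed handle towards -y, which matches the fit. Next I descend and grip.

Emit:
drive_tool:
  motion: [0,0,0.002,-0.193,-0.273,0.1,0,0,0,0.002,-0.193,-0.273,0.17,0,0,0,0.002,-0.193,-0.273,0.25,0,0,0,0.002,-0.193,-0.273,0.35,0,0,0,0.002,-0.193,-0.273,0.43,0,0,0,0.002,-0.193,-0.273,0.49,0,0,0,0.002,-0.193,-0.273,0.512,0,0,0,0.002,-0.193,-0.273,0.512,0]

```text
time: 2.5
ee_pos: [588.6, -210.0, 6.6]
tcp_rot: [[0.101, -0.995, -0.0], [-0.995, -0.101, -0.0], [0.0, 0.0, -1.0]]
wrist_force: [1.0, -0.0, 0.4]
finger_gap: 85.5
grasp_force: 0.0
```

Emit:
drive_tool:
  motion: [0,0,0,0,0,0,130,0,0,0,0,0,0,180,0,0,0,0,0,0,230,0,0,0,0,0,0,230,0,0,0,0,0,0,230,0,0,0,0,0,0,230,0,0,0,0,0,0,230,0,0,0,0,0,0,230]
  force: 100

```text
time: 3.5
ee_pos: [589.3, -209.6, 7.3]
tcp_rot: [[0.102, -0.995, 0.001], [-0.995, -0.102, -0.0], [0.0, -0.001, -1.0]]
wrist_force: [-0.9, -0.1, 5.2]
finger_gap: 20.5
grasp_force: 98.4
```

Emit:
drive_tool:
  motion: [0,0,0,0,0,-0.06,230,0,0,0,0,0,-0.15,230,0,0,0,0,0,-0.3,230,0,0,0,0,0,-0.3,230]

```text
time: 4.0
ee_pos: [591.0, -210.3, 132.1]
tcp_rot: [[0.102, -0.995, 0.008], [-0.995, -0.102, -0.002], [0.003, -0.008, -1.0]]
wrist_force: [1.0, 1.0, -1.8]
finger_gap: 20.3
grasp_force: 97.8
```

```bash
cat >> h.py <<'E'
D=np.array([np.sin(np.radians(7)),np.cos(np.radians(7))]); M=np.array([497.4,-19.9])
def at(tip,z,s=None,tl=121.3):  # tip along mouth x, TCP height
    return to([*(M+(tip-tl)*D),z],-97,s)
E
python3 - <<'E'
from h import *
s=ctrl.read_state(); print(s["time"],np.round(s["ee_pos"],1),s["grasp_force"],np.round(s["wrist_force"],1))
for n in ["scene","side"]:
    im,d=viewer.snapshot(n); X=cloud(n,d); r=nets.trace("wedge_mid",n)
    if r:
        P=X[r[0]["mask"]&(d>0)]; P=P[(P[:,2]>100)&(P[:,2]<175)&(abs(P[:,0]-585)<25)]
        q=cv2.minAreaRect(P[:,:2].astype(np.float32)); print(n,r[0]["p"],q)
        for a in np.arange(-230,-80,10):
            k=P[abs(P[:,1]-a)<5]
            if len(k)>4: print(a,np.percentile(k[:,2],[2,90]).round(1),np.percentile(k[:,0],[2,98]).round(1))
print(at(-60,118))
E
```

```text
4.0 [ 591.  -210.3  132.1] 97.81690835952759 [ 1.   1.  -1.8]
scene 0.83 ((585.6302490234375, -158.31948852539062), (22.914398193359375, 140.5900421142578), 5.200616359710693)
-220 [160.7 164.4] [584.7 599.8]
-210 [160.3 164.8] [582.2 599.1]
-200 [131.3 163.7] [578.  597.6]
-190 [134.6 163.9] [576.9 596.8]
-180 [137.2 162.6] [576.3 596.7]
-170 [137.  159.7] [575.8 596.2]
-160 [135.2 155.8] [575.  595.9]
-150 [137.9 152.5] [573.6 594.6]
-140 [135.3 149.1] [572.7 593.9]
-130 [134.6 143.9] [571.6 594.5]
-120 [130.2 140.8] [571.  593.2]
-110 [126.4 137.1] [570.7 591.5]
-100 [127.5 133.3] [569.3 591.2]
-90 [124.7 129.8] [569.7 589.8]
side 0.82 ((592.3713989257812, -184.58255004882812), (93.16407012939453, 24.39281463623047), 84.81340789794922)
-230 [120.3 153.6] [578.3 598.5]
-220 [129.2 157. ] [577.  601.4]
-210 [154.7 157.4] [578.8 597.7]
-200 [155.3 157.3] [579.2 596.5]
-190 [155.  157.1] [579.6 595.3]
-180 [154.3 156.1] [582.5 595.2]
-170 [150.7 153.2] [582.9 593.8]
-160 [147.6 148.1] [585.3 592.7]
(array([0.0012, 0.0004, 0.0713]), array([-0.0518,  0.2772,  0.0162]))
```

Emit:
drive_tool:
  motion: [0,0,0.03,0,0.1,0,230,0,0,0.071,-0.03,0.2,0,230,0,0,0.071,-0.052,0.277,0.01,230,0,0,0.071,-0.052,0.277,0.016,230,0,0,0.071,-0.052,0.277,0.016,230,0,0,0.071,-0.052,0.277,0.016,230]

```text
time: 4.95
ee_pos: [476.8, -200.2, 119.5]
tcp_rot: [[-0.121, -0.993, -0.001], [-0.993, 0.121, 0.0], [0.0, 0.001, -1.0]]
wrist_force: [-0.1, -0.4, -1.7]
finger_gap: 20.4
grasp_force: 98.1
```

```bash
python3 - <<'E'
from h import *
s=ctrl.read_state(); print(s["time"],np.round(s["ee_pos"],1),s["grasp_force"],np.round(s["wrist_force"],1))
A=np.array([D[1],-D[0]])
for n in ["scene","side"]:
    im,d=viewer.snapshot(n); cv2.imwrite(f"pics/{n}2.png",cv2.resize(im[100:300,170:370,::-1],(600,600))); X=cloud(n,d); r=nets.trace("wedge_mid",n)
    if r:
        P=X[r[0]["mask"]&(d>0)]; t=(P[:,:2]-M)@D; l=(P[:,:2]-M)@A
        g=(P[:,2]>100)&(P[:,2]<175)&(abs(l)<25); P,t,l=P[g],t[g],l[g]
        print(n,r[0]["p"],t.max())
        for a in np.arange(-220,-40,10):
            k=abs(t-a)<5
            if k.sum()>4: print(a,np.percentile(P[k,2],[2,90]).round(1),np.percentile(l[k],[2,98]).round(1))
s=ctrl.read_state(); print(s["time"],np.round(s["ee_pos"],1),at(-60,118))
E
```

```text
4.95 [ 476.8 -200.2  119.5] 98.14243197441101 [-0.1 -0.4 -1.7]
scene 0.71 -59.74289729623728
-190 [148.1 152.5] [-3.2  8.4]
-180 [148.9 152.3] [-6.  10.1]
-170 [119.3 151.9] [-10.   10.2]
-160 [121.4 151.3] [-10.1  11. ]
-150 [117.7 150.4] [-9.9 10.2]
-140 [115.2 146.1] [-10.   10.3]
-130 [117.4 143.7] [-10.1   9.6]
-120 [117.6 139.4] [-9.8 10.9]
-110 [118.7 135.5] [-9.2 11.3]
-100 [120.  131.2] [-9.3 11.4]
-90 [121.2 128.1] [-9.3 10.9]
-80 [117.8 124.5] [-8.8 10.1]
-70 [114.2 119.7] [-8.6 10.6]
-60 [112.1 117.6] [-6.9 10.6]
side 0.78 -72.27934614807678
-200 [116.8 149. ] [-10.2  10.3]
-190 [121.1 151. ] [-7.  11.2]
-180 [149.2 151.4] [-6.2  5.5]
-170 [148.9 150.8] [-6.3  4.8]
-160 [149.3 151.1] [-5.7  3. ]
5.15 [ 476.7 -200.2  119.8] (array([ 0.0002, -0.    ,  0.0003]), array([-0.0005,  0.0036,  0.0046]))
```

View pics/scene2.png

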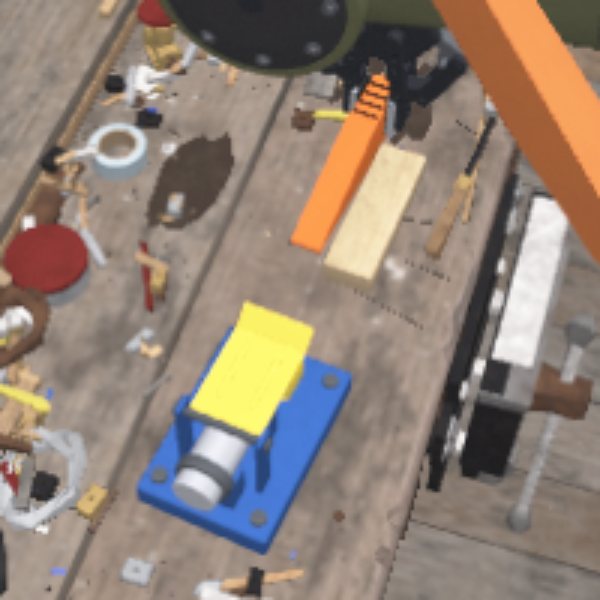

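The scene view shows the wedge held level and in line with the clip: tip at (308,246), lip at (270,320). I bring the tip over the shaft just short of the lip.

Emit:
drive_tool:
  motion: [0,0,0,0,0.003,0.04,230,0,0,0,0,0.003,0.076,230,0,0,0,-0.05,0.003,0.076,230,0,0,0,-0.09,0.003,0.076,230,0,0,0,-0.105,0.003,0.076,230,0,0,0,-0.105,0.003,0.076,230,0,0,0,-0.105,0.003,0.076,230]

```text
time: 6.02
ee_pos: [480.4, -158.5, 89.7]
tcp_rot: [[-0.121, -0.993, 0.0], [-0.993, 0.121, -0.0], [0.0, -0.0, -1.0]]
wrist_force: [0.6, 0.4, -1.0]
finger_gap: 20.8
grasp_force: 98.1
```

Emit:
drive_tool:
  motion: [0,0,0,0,0,0.01,230,0,0,0,0,0,0.015,230,0,0,0,0,0,0.015,230]

```text
time: 6.4
ee_pos: [480.1, -158.5, 83.3]
tcp_rot: [[-0.121, -0.993, -0.001], [-0.993, 0.121, 0.0], [-0.0, 0.001, -1.0]]
wrist_force: [-0.3, -0.2, -0.5]
finger_gap: 20.6
grasp_force: 98.1
```

Expected contact is at TCP height ≈81.3, so I creep down.

Emit:
drive_tool:
  motion: [0,0,0,0,0,0.003,230,0,0,0,0,0,0.003,230,0,0,0,0,0,0.003,230]

```text
time: 6.78
ee_pos: [480.4, -158.3, 82.6]
tcp_rot: [[-0.121, -0.993, 0.0], [-0.993, 0.121, 0.0], [-0.0, -0.0, -1.0]]
wrist_force: [0.1, 0.7, -1.3]
finger_gap: 20.6
grasp_force: 98.1
```

Emit:
drive_tool:
  motion: [0,0,0,0,0,0.003,230,0,0,0,0,0,0.003,230,0,0,0,0,0,0.003,230]

```text
time: 7.15
ee_pos: [480.3, -158.3, 81.3]
tcp_rot: [[-0.121, -0.993, -0.0], [-0.993, 0.121, 0.0], [-0.0, 0.0, -1.0]]
wrist_force: [0.8, -0.5, -1.8]
finger_gap: 20.3
grasp_force: 98.2
```

Emit:
drive_tool:
  motion: [0,0,0,0,0,0.002,230,0,0,0,0,0,0.004,230,0,0,0,0,0,0.004,230]

```text
time: 7.52
ee_pos: [480.5, -158.5, 80.3]
tcp_rot: [[-0.121, -0.993, 0.001], [-0.993, 0.121, -0.0], [0.0, -0.001, -1.0]]
wrist_force: [-1.1, 0.6, 3.0]
finger_gap: 20.4
grasp_force: 98.7
```

Contact felt, about 4 N up. I slide in.

Emit:
drive_tool:
  motion: [0,0,0,-0.015,0,0,230,0,0,0,-0.03,0,0,230,0,0,0,-0.045,0,0,230,0,0,0,-0.06,0,0,230,0,0,0,-0.07,0,0,230,0,0,0,-0.08,0,0,230,0,0,0,-0.08,0,0,230]

```text
time: 8.4
ee_pos: [484.5, -127.3, 80.7]
tcp_rot: [[-0.121, -0.993, 0.001], [-0.993, 0.121, -0.002], [0.002, -0.001, -1.0]]
wrist_force: [0.4, -6.4, 5.6]
finger_gap: 20.8
grasp_force: 99.1
```

Emit:
drive_tool:
  motion: [0,0,0,-0.015,0,0,230,0,0,0,-0.03,0,0,230,0,0,0,-0.04,0,0,230,0,0,0,-0.05,0,0,230,0,0,0,-0.06,0,0,230,0,0,0,-0.06,0,0,230]

```text
time: 9.15
ee_pos: [487.3, -103.8, 80.9]
tcp_rot: [[-0.121, -0.993, 0.001], [-0.993, 0.121, -0.003], [0.003, -0.001, -1.0]]
wrist_force: [-0.9, -7.1, 7.0]
finger_gap: 20.7
grasp_force: 99.3
```

```bash
cat > look.py <<'E'
from h import *
import sys
s=ctrl.read_state(); print(s["time"],np.round(s["ee_pos"],1))
A=np.array([D[1],-D[0]])
for n in ["scene","side"]:
    im,d=viewer.snapshot(n); cv2.imwrite(f"pics/{n}_{sys.argv[1]}.png",cv2.resize(im[100:300,170:370,::-1],(600,600))); X=cloud(n,d)
    hsv=cv2.cvtColor(im,cv2.COLOR_RGB2HSV); t=(X[...,:2]-M)@D; l=(X[...,:2]-M)@A
    y=(hsv[...,0]>20)&(hsv[...,0]<36)&(hsv[...,1]>130)&(abs(l)<24)&(t>-40)&(t<90)&(X[...,2]>70)
    P=np.c_[t[y],X[y][:,2]]; k=(P[:,0]>5)&(P[:,0]<70)&(P[:,1]>78)
    if k.sum()>10: print(n,k.sum(),"clip rad",-np.arctan(np.polyfit(P[k,0],P[k,1],1)[0]).round(3),"max z",P[:,1].max().round(1),"front",P[:,0].min().round(1))
    for r in nets.trace("wedge_mid",n)[:1]:
        m=r["mask"]&(d>0); q=X[m]; tt=t[m]; print(n,"wedge",round(r["p"],2),np.percentile(tt,[2,98]).round(),np.percentile(l[m],[2,98]).round(),np.percentile(q[:,2],[2,50,98]).round())
E
python3 look.py 3
```

```text
9.15 [ 487.3 -103.8   80.9]
scene 702 clip rad 0.131 max z 104.3 front -23.1
side 60 clip rad 0.146 max z 105.9 front -12.6
side wedge 0.59 [-105.  -45.] [-11.   9.] [ 78. 105. 113.]
```

View pics/scene_3.png

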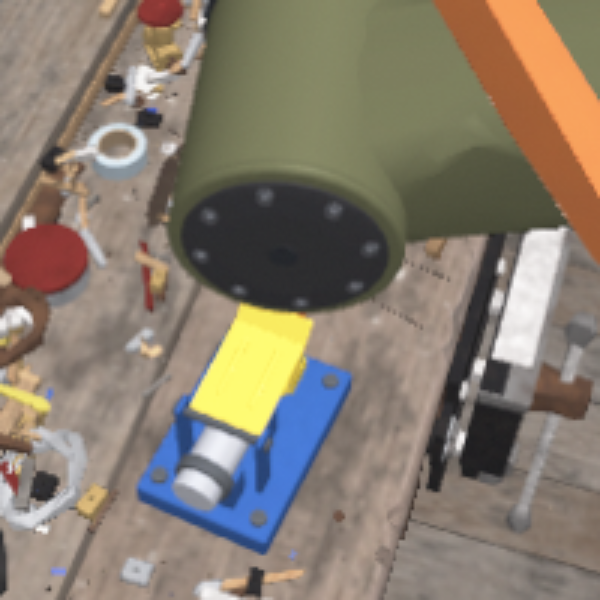

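The clip, lip at (272,322), has risen to about 0.13 rad. I push another 27 mm.

Emit:
drive_tool:
  motion: [0,0,0,-0.012,0,0,230,0,0,0,-0.024,0,0,230,0,0,0,-0.036,0,0,230,0,0,0,-0.048,0,0,230,0,0,0,-0.06,0,0,230,0,0,0,-0.068,0,0,230,0,0,0,-0.068,0,0,230,0,0,0,-0.068,0,0,230]

```text
time: 10.35
ee_pos: [490.6, -77.0, 81.1]
tcp_rot: [[-0.121, -0.993, 0.001], [-0.993, 0.121, -0.003], [0.003, -0.001, -1.0]]
wrist_force: [-1.5, -7.7, 7.2]
finger_gap: 20.9
grasp_force: 99.4
```

```bash
python3 look.py 4
```

```text
10.35 [490.6 -77.   81.1]
scene 516 clip rad 0.264 max z 98.1 front 23.0
side 35 clip rad 0.291 max z 116.2 front -11.2
side wedge 0.77 [-78.  -9.] [-12.  10.] [ 76. 105. 113.]
```

The clip reads about 0.27 rad. I draw the wedge out.

Emit:
drive_tool:
  motion: [0,0,0,0.03,0,0,230,0,0,0,0.07,0,0,230,0,0,0,0.12,0,0,230,0,0,0,0.18,0,0,230,0,0,0,0.25,0,0,230,0,0,0,0.31,0,0,230,0,0,0,0.31,0,-0.05,230,0,0,0,0.31,0,-0.05,230]

```text
time: 11.55
ee_pos: [475.9, -198.4, 99.9]
tcp_rot: [[-0.121, -0.993, 0.001], [-0.993, 0.121, 0.001], [-0.001, -0.001, -1.0]]
wrist_force: [-0.1, 0.2, -0.5]
finger_gap: 20.8
grasp_force: 98.2
```

```bash
python3 look.py 5; python3 -c "
from h import *
print(to([589.3,-209.6,100],-84.15),to([589.3,-209.6,8.5],-84.15))"
```

```text
11.55 [ 475.9 -198.4   99.9]
scene 765 clip rad 0.262 max z 117.3 front -9.2
scene wedge 0.59 [-191.  -60.] [-11.  11.] [ 95. 115. 132.]
side 38 clip rad 0.245 max z 115.2 front -7.1
side wedge 0.71 [-200.  -72.] [-12.  10.] [ 94. 124. 131.]
(array([ 0.0006,  0.0003, -0.0708]), array([-0.0059, -0.2873, -0.0047])) (array([ 0.0006,  0.0003, -0.0708]), array([-0.0057, -0.2877,  0.224 ]))
```

The clip stays open at about 0.26 rad. I carry the wedge back and lower it.

Emit:
drive_tool:
  motion: [0,0,-0.03,0,-0.1,-0.03,230,0,0,-0.071,0,-0.2,-0.03,230,0,0,-0.071,-0.006,-0.288,0,230,0,0,-0.071,-0.006,-0.288,0.08,230,0,0,-0.071,-0.006,-0.288,0.15,230,0,0,-0.071,-0.006,-0.288,0.2,230,0,0,-0.071,-0.006,-0.288,0.22,230,0,0,-0.071,-0.006,-0.288,0.22,230]

```text
time: 12.75
ee_pos: [590.0, -210.3, 11.7]
tcp_rot: [[0.102, -0.995, -0.0], [-0.995, -0.102, -0.0], [0.0, 0.0, -1.0]]
wrist_force: [-0.6, -0.0, -1.0]
finger_gap: 20.5
grasp_force: 98.3
```

Emit:
drive_tool:
  motion: [0,0,0,0,0,0.003,230,0,0,0,0,0,0.003,230,0,0,0,0,0,0.003,230]

```text
time: 13.12
ee_pos: [590.3, -210.4, 11.1]
tcp_rot: [[0.102, -0.995, 0.001], [-0.995, -0.102, 0.0], [0.0, -0.001, -1.0]]
wrist_force: [0.5, -0.3, -1.9]
finger_gap: 20.8
grasp_force: 98.3
```

Emit:
drive_tool:
  motion: [0,0,0,0,0,0.006,230,0,0,0,0,0,0.006,230,0,0,0,0,0,0.008,230,0,0,0,0,0,0.008,230]

```text
time: 13.62
ee_pos: [590.1, -210.3, 7.3]
tcp_rot: [[0.102, -0.995, 0.0], [-0.995, -0.102, 0.0], [-0.0, -0.0, -1.0]]
wrist_force: [-0.6, 0.6, -1.7]
finger_gap: 20.4
grasp_force: 98.8
```

Emit:
drive_tool:
  motion: [0,0,0,0,0,0.002,230,0,0,0,0,0,0.003,230,0,0,0,0,0,0.003,230]

```text
time: 14.0
ee_pos: [590.4, -210.5, 7.3]
tcp_rot: [[0.102, -0.995, 0.001], [-0.995, -0.102, -0.001], [0.001, -0.001, -1.0]]
wrist_force: [-2.0, 2.1, 5.1]
finger_gap: 20.6
grasp_force: 99.2
```

Emit:
drive_tool:
  motion: [0,0,0,0,0,0,180,0,0,0,0,0,0,100,0,0,0,0,0,0,0,0,0,0,0,0,0,0,0,0,0,0,0,0,0,0,0,0,0,0,0,0,0,0,0,0,0,0,0]

```text
time: 14.88
ee_pos: [590.0, -210.3, 6.1]
tcp_rot: [[0.102, -0.995, -0.0], [-0.995, -0.102, 0.0], [-0.0, 0.0, -1.0]]
wrist_force: [-1.0, -0.5, 0.1]
finger_gap: 85.6
grasp_force: 0.0
```

Emit:
drive_tool:
  motion: [0,0,0,0,0,-0.05,0,0,0,0,0,0,-0.15,0,0,0,0,0,0,-0.3,0,0,0,0,0,0,-0.4,0,0,0,0,0,0,-0.4,0,0,0,0,0,0,-0.4,0]

```text
time: 15.62
ee_pos: [590.0, -210.2, 166.7]
tcp_rot: [[0.102, -0.995, 0.001], [-0.995, -0.102, 0.0], [-0.0, -0.001, -1.0]]
wrist_force: [0.1, -0.7, -0.1]
finger_gap: 85.5
grasp_force: 0.0
```

```bash
python3 look.py 6
```

```text
15.625 [ 590.  -210.2  166.7]
scene 763 clip rad 0.256 max z 117.1 front -9.2
side 42 clip rad 0.248 max z 116.1 front -9.1
side wedge 0.65 [-198.  -71.] [ 86. 127.] [ 3. 28. 39.]
```

View pics/side_6.png

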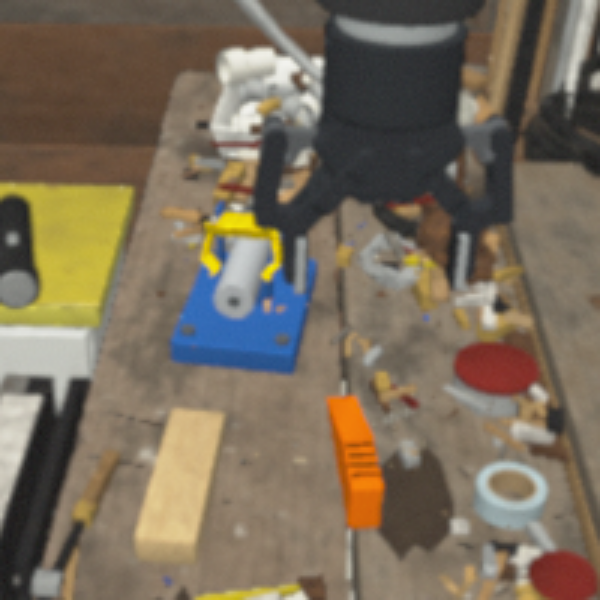

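The clip, at (242,240), stands open with its jaws spread. The wedge lies flat at (357,462), released, and the gripper is clear of it.

```bash
python3 -c "
from h import *
print(workorder.close_job())"
```

```text
the job is handed in; nothing more can be done
None
```

The job is handed in with no verdict returned: the last pictures show the clip open off the shaft at about 0.25 rad, the wedge lying flat and released on the bench, and the gripper clear, at 15.6 s.

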